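# Ready the bobbin winder

## Task

Get the bobbin winder ready for its next run: put the empty orange bobbin on the upright spindle, resting fully down on the platter, and slide the speed slider so that the white line on its grip is in line with the orange marker beside the track. Leave the blue bobbin standing where it is.

Things in the scene. Friction and masses are not known exactly. Their poses are not given: they have to be found in the camera images.
- winder: Bobbin winder, a flat blue machine fixed to the bench, 220 mm (its x) by 260 mm (its y), top face 45 mm above the bench. Origin: centre of its underside; x, y level, z up. The slider track runs along its y at its x = +60 mm on a dark panel; the spindle stands at its x = -45 mm, y = +20 mm.
- fader (a joint): Speed slider of the winder, in m: 0 at the end of the track towards the winder's -y, 0.16 at the end towards its +y (the grip's centre is always at the winder's y = joint value - 0.08). Slides with about 2 N of friction and stays where it is left.
- fader_top (a point): Centre of the top of the slider's grip, 83 mm above the bench. The grip is a red upright block, 30 mm (winder x) by 22 mm (winder y, along the track), 36 mm high, from 2 mm above the winder's top face, with a white line across the middle of its top and down its sides.
- mark_orange: Orange marker tab fixed on the winder's top on the +x side of the track, 22 mm (winder x) by 8 mm (winder y) by 4 mm high; origin: centre of its underside, 31 mm from the track's centre line; axes as the winder's. The slider is set when the grip's white line has the same position along the winder's y as this origin. A white tab like it marks another setting.
- bobbin_orange: Empty orange bobbin, loose, standing upright on the bench: two flanges 56 mm across and 8 mm thick, core 36 mm across, 52 mm high overall, through bore 24 mm, 70 g or so. Origin: centre of its underside, z along the bore. Both ends are alike.
- bobbin_mid (a point): Middle of the orange bobbin, on its axis, 26 mm above its underside.
- spindle_foot (a point): Foot of the steel spindle, on its axis at the platter's top face, 51 mm above the bench. The spindle is 15 mm across, stands 58 mm above the platter, its top 8 mm tapering to 6 mm across. The platter is 72 mm across.
- bobbin_blue: Blue bobbin of the same shape, standing on the bench, to be left alone. Origin: centre of its underside.
Things that resemble listed ones, but are neither listed nor needed, are in the scene too. Of the things that look like the bobbin_orange, take the one that is farthest to the robot's right at the start.

How it is judged:
By the outcome, as a careful person would: the job done as asked, in the order asked, and still so for the second after the job is handed in, with the robot touching nothing.
It also fails if it takes over 54 s, if anything falls off the work surface, if the arm or the gripper's body presses on something with over 40 N, if the wrist force passes 120 N, or if a joint passes its speed limit or range.

## Robot

A 7-joint arm with a two-finger parallel gripper is mounted at the origin on the work surface. World frame = base frame: x ahead of the robot, y to its left, z up, the work surface at z = 0. Lengths are in m, angles in rad, forces in N, time in s.
With the tool pointing down it reaches from about 0.425 to 0.925 m from the base axis. Payload 6.8 kg.
Tool frame: the origin (TCP) lies at the very end of the fingers, on their centre line; the grasp point (between the pads) lies 19 mm behind it (r.tcp_to_grasp is the distance from the TCP to the grasp point, in m); z points along the fingers, y is the line along which they close (so a half turn about z gives the same grasp; the last joint's range is limited). The gripper opens to 85 mm and grips with 20 to 120 N. Pads are 22 mm wide; open, the fingers measure 114 mm over their backs; the gripper's body (76 mm by 85 mm) begins 54 mm behind the grasp point. The pads swing forward as they close: fully open they stand 13 mm farther back than shut.
Start: joints at [1.165, 0.477, 0.022, 1.555, -0.011, 1.109, -0.083], TCP at [0.198, -0.645, 0.231] pointing down, gripper open.
Joint ranges: [-2.96, 2.96], [-0.34, 2.1], [-1.41, 1.46], [0.24, 2.44], [-1.37, 4.51], [0.17, 1.92], [-2.96, 2.96]. Speed limits (rad/s): [2.39, 2.39, 3.14, 3.14, 3.14, 3.14, 3.14].

## Interface

Orientations are given as a rotation vector (axis times angle).
In Python, from bench import r gives the robot as it stands.
- The arm moves only by the tool step_arm, never from a script. Its argument "moves" is a list of rows, each a list of 7 numbers: the shift along the tool's x, y, z in mm, then the turn, a rotation vector about the tool's x, y, z in rad, then the finger opening in mm, from 0 to 85.4. A call has 1 to 8 rows; each row is the pose to reach, as a shift and turn from the pose commanded when the call began, along the tool's axes at that moment; what a row does not reach only later rows make up. A row lasts 1/10 s, in which the tool goes at most 50 mm and 8.59 degrees, less where a joint would pass 70% of its speed; a pose out of reach is approached as far as the arm can. A call with a gripper value outside its range is refused whole. The fingers move at their own pace and stop on an object; "grip_force" is the grip in N (left out, the last holds). Time passes only in rows, so rows that repeat a pose let the fingers close. It gives the time, the measured TCP pose, the force, the opening and the grip force at its end, in the units of the state.
- r.get_obs(): the state, without advancing time (a new reading comes with each control period).
- r.grab_frame(name): name is "side" or "top" or "wrist"; returns a dict with "image" (384x512x3 uint8, red, green, blue), "depth" (384x512 float32, m along the optical axis (not along the pixel's ray), 0 where there is no reading), "mtx" (3x3 intrinsics, pixels), "k1" (the pictures are not rectified: a ray, as slopes to the right and down, at radius r is drawn at 1 + k1 r^2 times it, then the intrinsics apply), "rvec" (rotation vector, rad) and "tvec" (3), from world to camera coordinates, as OpenCV has them. Camera axes: x right, y down, z forward; pixel columns grow to the right and rows downward; lengths in m; the calibration is good to about 2 mm. A picture is of the moment at which its call begins.
- r.hand_in(): hands the job in; it is judged then, once.
The state is a dict: "clock": time; "joints": joint angles; "qvel": joint speeds; "tau": joint torques, N m; "tcp_pos": TCP position; "orientation": TCP orientation; "contact_force": force on the tool from outside, world axes, zero at the start; "moment": the same for the moment, N m; "grip_width": finger opening in m; "gripper_force": force on a finger pad.
Only numpy, scipy, OpenCV 4.12 (cv2) and the standard library are available. Lean on these libraries where they do the work, as an engineer would, in place of code of your own. Each camera call takes 0.05 s, during which the arm holds its last target. There are 200 camera calls.

## Working session

There is one attempt and no reset: what is moved stays moved. The work goes in short steps, Python scripts to look and compute and a tool call to move; the robot and the scene stay as the last step left them, time stands still between calls to the robot, and variables do not carry over. Pictures are saved under pics/ and viewed, at most 10 in all, crops included, and the job is handed in when it is done.

Besides the shell and the picture viewer there is one more tool, called after ">>>" by a JSON object that holds its "fn" and its "kwargs". step_arm: Moves the arm, as the interface text tells. Its arguments: {"type":"object","properties":{"moves":{"type":"array","items":{"type":"array","items":{"type":"number"}}},"grip_force":{"type":"number"}},"required":["moves"]}

```bash
mkdir -p pics; cat > h.py <<'E'
import numpy as np, cv2
from scipy.spatial.transform import Rotation as R
def cloud(f):
    "world xyz per pixel from depth"
    h,w=f["depth"].shape
    u,v=np.meshgrid(np.arange(w),np.arange(h))
    d=np.array([f["k1"],0,0,0,0],float)
    n=cv2.undistortPoints(np.stack([u,v],-1).reshape(-1,1,2).astype(np.float64),f["mtx"],d).reshape(h,w,2)
    c=np.dstack([n,np.ones((h,w))])*f["depth"][...,None]
    Rm=cv2.Rodrigues(np.array(f["rvec"],float))[0]
    return (c-np.ravel(f["tvec"]))@Rm
def ray_plane(f,px,z):
    "pixels Nx2 -> world points on height z"
    d=np.array([f["k1"],0,0,0,0],float)
    n=cv2.undistortPoints(np.array(px,float).reshape(-1,1,2),f["mtx"],d).reshape(-1,2)
    Rm=cv2.Rodrigues(np.array(f["rvec"],float))[0]
    D=np.c_[n,np.ones(len(n))]@Rm; o=-Rm.T@np.ravel(f["tvec"])
    return o+D*((z-o[2])/D[:,2])[:,None]
def save(f,n): cv2.imwrite("pics/"+n+".png",f["image"][...,::-1])
E
python3 - <<'E'
from bench import r; from h import *
import pickle
F={n:r.grab_frame(n) for n in("top","side")}
pickle.dump(F,open("f0.pkl","wb"))
cv2.imwrite("pics/top0.png",cv2.resize(F["top"]["image"][...,::-1],(800,600),interpolation=cv2.INTER_CUBIC)); save(F["side"],"side0")
for n in F: 
    Rm=cv2.Rodrigues(np.array(F[n]["rvec"],float))[0];print(n,-Rm.T@np.ravel(F[n]["tvec"]),F[n]["k1"])
o=r.get_obs();print(o)
E
```

```text
top [0.48401108 0.00329551 1.19101696] -0.17255642221896347
side [ 0.39362583 -0.67987084  0.66939124] -0.09683598690200629
{'clock': 0.1, 'joints': array([ 1.16489203,  0.47771758,  0.02235722,  1.55636197, -0.01148402,
        1.10930394, -0.08309866]), 'qvel': array([ 1.17364608e-03, -1.39238351e-03, -8.95335065e-04, -3.62565895e-03,
       -9.24428111e-05,  5.47336534e-05,  2.01688760e-03]), 'tau': array([ 4.81658863e-03, -5.97759640e+01,  1.61373328e+00, -2.81955689e+01,
        1.28504485e-02,  5.02925541e-03,  2.22409142e-05]), 'tcp_pos': array([ 0.19787669, -0.64477913,  0.23041917]), 'orientation': array([-3.10522678e+00, -4.65847285e-01,  6.06274941e-04]), 'contact_force': array([-0.55207636, -0.02883616, -0.3049156 ]), 'moment': array([ 0.02046211, -0.011895  , -0.00123453]), 'gripper_force': 0.0, 'grip_width': 0.08554991480188152}
```

View pics/top0.png

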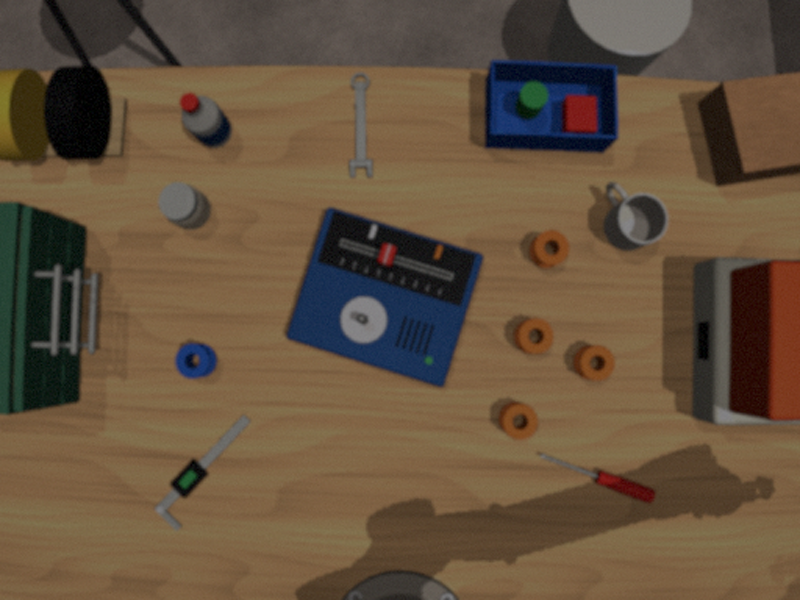

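View pics/side0.png

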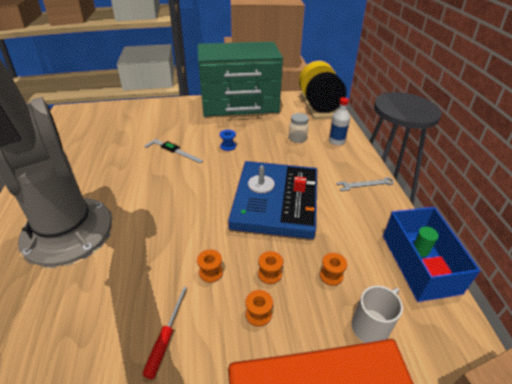

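The top view (800x600) shows the winder around (385,297), spindle (363,320), red grip (387,255), orange marker (438,251), and the orange bobbins, of which the rightmost is at (595,362). The side view agrees, with that bobbin at (259,307). Next I'll measure these.

```bash
cat > m0.py <<'E'
from h import *
import pickle
F=pickle.load(open("f0.pkl","rb")); f=F["top"]; P=cloud(f); hsv=cv2.cvtColor(f["image"],cv2.COLOR_RGB2HSV)
s=512/800
def box(x0,y0,x1,y1):
    m=np.zeros(hsv.shape[:2],bool); m[int(y0*s):int(y1*s),int(x0*s):int(x1*s)]=1; return m
H,S,V=hsv[...,0],hsv[...,1],hsv[...,2]
# bobbins: top-face pixels by height
for n,b in dict(A=(565,335,625,390),B=(505,310,560,362),C=(492,395,545,445),D=(522,222,575,275)).items():
    m=box(*b)&(S>120)&(H<20)&(P[...,2]>.04)&(P[...,2]<.06)
    ys,xs=np.nonzero(m); (c,rad)=cv2.minEnclosingCircle(np.c_[xs,ys].astype(np.float32)); p=ray_plane(f,[c],.052)[0]
    print(n,m.sum(),p, rad, np.median(P[m],0))
# winder top
m=box(280,200,490,395)&(np.abs(P[...,2]-.045)<.006)
ys,xs=np.nonzero(m); W=P[m]; k=ray_plane(f,np.c_[xs,ys],.045)
rect=cv2.minAreaRect((k[:,:2]*1000).astype(np.float32)); print("winder",rect,np.median(W[:,2]),cv2.boxPoints(rect))
m=box(280,200,490,395)&(S>150)&((H<5)|(H>170))&(V>60); print("grip",m.sum(),P[m].mean(0)if m.any() else 0,np.c_[np.nonzero(m)].mean(0)[::-1])
m=box(425,240,455,265)&(S>130)&(H>5)&(H<22)&(V>60); c=np.c_[np.nonzero(m)].mean(0)[::-1]; print("mark",m.sum(),ray_plane(f,[c],.049))
E
python3 m0.py
```

```text
A 350 [ 0.4619056  -0.29491364  0.052     ] 11.643906593322754 [ 0.46178078 -0.29683237  0.05049052]
B 332 [ 0.50253677 -0.1970653   0.052     ] 11.533029556274414 [ 0.5026917  -0.198763    0.05064306]
C 341 [ 0.36917873 -0.17507611  0.052     ] 11.543496131896973 [ 0.3695362  -0.17579322  0.05061488]
D 331 [ 0.64048709 -0.22048455  0.052     ] 11.546106338500977 [ 0.64231291 -0.22151027  0.05079942]
winder ((559.2885131835938, 38.01762390136719), (259.2398376464844, 219.12290954589844), 74.024169921875) 0.044596513584565046 [[ 418.28302  -56.4413 ]
 [ 628.94293 -116.7509 ]
 [ 700.294    132.47655]
 [ 489.6341   192.78615]]
grip 92 [0.6204326  0.03521676 0.07801279] [247.34782609 162.33695652]
mark 40 [[ 0.62933991 -0.04354133  0.049     ]]
```

>>> {"fn": "step_arm", "kwargs": {"moves": [[355,-257,0,0,0,0,85],[355,-257,0,0,0,0,85],[355,-257,0,0,0,0,85],[355,-257,0,0,0,0,85],[355,-257,0,0,0,0,85],[355,-257,0,0,0,0,85],[355,-257,0,0,0,0,85],[355,-257,0,0,0,0,85]]}}

```text
clock: 0.9
tcp_pos: [0.4397, -0.3241, 0.2312]
orientation: [-3.107, -0.466, 0.0]
contact_force: [0.4, -0.7, 0.4]
grip_width: 0.0851
gripper_force: 0.0
```

>>> {"fn": "step_arm", "kwargs": {"moves": [[0,0,0,0,0,0,85],[0,0,0,0,0,0,85]]}}

```text
clock: 1.1
tcp_pos: [0.4397, -0.3246, 0.231]
orientation: [-3.106, -0.471, 0.001]
contact_force: [-1.0, 0.3, -0.1]
grip_width: 0.0848
gripper_force: 0.0
```

```bash
python3 - <<'E'
from bench import r; from h import *
f=r.grab_frame("wrist"); save(f,"w1"); P=cloud(f); hsv=cv2.cvtColor(f["image"],cv2.COLOR_RGB2HSV)
o=r.get_obs(); Rt=R.from_rotvec(o["orientation"])
m=(hsv[...,1]>120)&(hsv[...,0]<20)&(abs(P[...,2]-.052)<.006)
n,l,st,ce=cv2.connectedComponentsWithStats(m.astype(np.uint8))
for i in range(1,n):
    if st[i,4]<300: continue
    ys,xs=np.nonzero(l==i); c,rad=cv2.minEnclosingCircle(np.c_[xs,ys].astype(np.float32)); p=ray_plane(f,[c],.052)[0]
    e=ray_plane(f,[(c[0]+rad,c[1])],.052)[0]
    print(c,st[i],p,"rad",np.linalg.norm(e-p),np.median(P[l==i],0),"tool mm",Rt.inv().apply(np.r_[p[:2],.018]-o["tcp_pos"])*1000)
E
```

```text
(152.16513061523438, 73.54586791992188) [ 123   44   58   61 2283] [ 0.50410806 -0.199777    0.052     ] rad 0.030231285668778998 [ 0.50370937 -0.19914679  0.05289119] tool mm [  99.98363458 -101.56267788  212.94723874]
(236.58676147460938, 142.39804077148438) [ 210  116   54   54 1898] [ 0.46424828 -0.29669528  0.052     ] rad 0.027853515575827537 [ 0.46444374 -0.2966535   0.05256592] tool mm [ 33.41530245 -20.62684841 212.99543742]
(107.5, 191.0) [  82  167   52   50 1725] [ 0.37246724 -0.1774744   0.052     ] rad 0.029474227239532583 [ 0.37214582 -0.17707749  0.05263433] tool mm [ -19.30001576 -161.54693151  213.05868117]
```

View pics/w1.png

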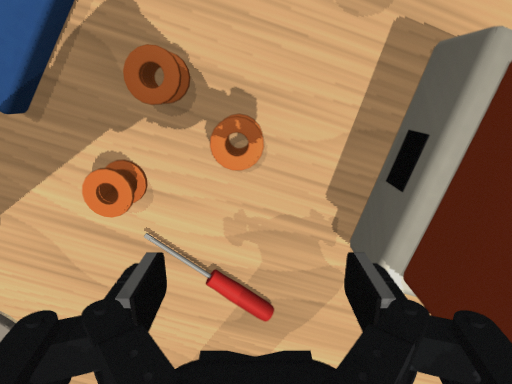

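The target bobbin is at (237,142), with a radius of 27.9 mm against the expected 28. Its position agrees with the top view to about 3 mm, and it is clear of its neighbours. I'll move over it and go down.

>>> {"fn": "step_arm", "kwargs": {"moves": [[33,-21,0,0,0,0,85],[33,-21,50,0,0,0,85],[33,-21,100,0,0,0,85],[33,-21,140,0,0,0,85],[33,-21,170,0,0,0,85],[33,-21,190,0,0,0,85],[33,-21,205,0,0,0,85],[33,-21,213,0,0,0,85]]}}

```text
clock: 1.95
tcp_pos: [0.4631, -0.2973, 0.017]
orientation: [-3.107, -0.463, 0.003]
contact_force: [0.5, 0.4, 0.6]
grip_width: 0.0849
gripper_force: 0.0
```

>>> {"fn": "step_arm", "kwargs": {"grip_force": 30, "moves": [[0,0,0,0,0,0,85],[0,0,0,0,0,0,70],[0,0,0,0,0,0,60],[0,0,0,0,0,0,50],[0,0,0,0,0,0,45],[0,0,0,0,0,0,45],[0,0,0,0,0,0,45]]}}

```text
clock: 2.65
tcp_pos: [0.4651, -0.2967, 0.0197]
orientation: [3.105, 0.466, 0.002]
contact_force: [-0.4, 0.9, 6.0]
grip_width: 0.0546
gripper_force: 30.6
```

>>> {"fn": "step_arm", "kwargs": {"moves": [[0,0,-40,0,0,0,45],[0,0,-90,0,0,0,45],[0,0,-140,0,0,0,45],[0,0,-190,0,0,0,45],[10,-50,-190,0,0,0,45],[20,-95,-190,0,0,0,45],[30,-140,-190,0,0,0,45],[40,-185,-190,0,0,0,45]]}}

```text
clock: 3.45
tcp_pos: [0.4479, -0.106, 0.2092]
orientation: [3.106, 0.465, 0.002]
contact_force: [1.4, 0.2, -0.3]
grip_width: 0.0545
gripper_force: 32.2
```

>>> {"fn": "step_arm", "kwargs": {"moves": [[10,-45,0,0,0,0,45],[20,-90,0,0,0,0,45],[25,-130,0,0,0,0,45],[30,-150,0,0,0,0,45],[30,-150,0,0,0,0,45],[30,-150,0,0,0,0,45]]}}

```text
clock: 4.05
tcp_pos: [0.433, 0.0444, 0.2087]
orientation: [3.106, 0.467, 0.001]
contact_force: [-0.3, -1.1, -0.9]
grip_width: 0.0547
gripper_force: 32.2
```

```bash
python3 - <<'E'
from bench import r; from h import *
import pickle
f=r.grab_frame("wrist"); g=r.grab_frame("side"); o=r.get_obs(); pickle.dump((f,g,o),open("f2.pkl","wb"))
c=np.hstack([f["image"],g["image"]])[...,::-1]; cv2.imwrite("pics/w2.png",cv2.resize(c,(800,300),interpolation=cv2.INTER_AREA))
print(o["tcp_pos"],o["grip_width"])
P=cloud(f); m=(P[...,2]>.095)&(P[...,2]<.112)
n,l,st,ce=cv2.connectedComponentsWithStats(m.astype(np.uint8))
for i in range(1,n):
    if st[i,4]>15: print(ce[i],st[i],np.median(P[l==i],0),P[l==i].max(0))
E
```

```text
[0.43310366 0.04321444 0.20844623] 0.05440295858131618
[258.24675325  76.09415584] [249  66  19  21 308] [0.52145686 0.06930718 0.10603004] [0.52924072 0.07618491 0.11138359]
```

View pics/w2.png

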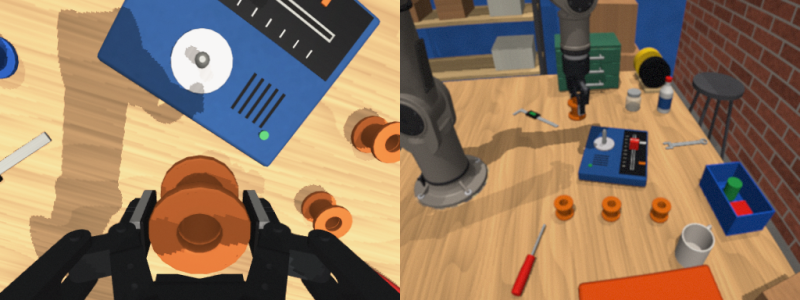

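The wrist view shows the bobbin held between the pads at about (256,295) full-res. The spindle tip is at (258,76), and its position agrees with the top view. Next I'll check the bobbin's tilt and centre in the hand.

```bash
cat > hand.py <<'E'
from h import *
import pickle
f,g,o=pickle.load(open("f2.pkl","rb"))
P=cloud(f); Rt=R.from_rotvec(o["orientation"]); T=Rt.inv().apply((P.reshape(-1,3)-o["tcp_pos"])).reshape(P.shape)*1000
hsv=cv2.cvtColor(f["image"],cv2.COLOR_RGB2HSV)
m=(hsv[...,1]>110)&(hsv[...,0]<20)&(np.abs(T[...,0])<40)&(np.abs(T[...,1])<35)&(np.abs(T[...,2])<60)
q=T[m]; print(m.sum(),np.percentile(q,[1,50,99],axis=0).round(1))
t=q[(q[:,2]<np.percentile(q[:,2],3)+5)]   # top face
A=np.c_[t[:,:2],np.ones(len(t))]; c=np.linalg.lstsq(A,t[:,2],rcond=None)[0]
k=np.abs(A@c-t[:,2])<1.5; c=np.linalg.lstsq(A[k],t[k,2],rcond=None)[0]
print("plane",len(t),k.sum(),c)
(ce,rad)=cv2.minEnclosingCircle(t[k][:,:2].astype(np.float32)); print("centre in tool mm",ce,rad)
s=np.r_[.5215,.0695,0.051]; print("spindle in tool",Rt.inv().apply(s-o["tcp_pos"])*1000, "tool z",Rt.apply([0,0,1]))
E
python3 hand.py
```

```text
15290 [[-26.5 -27.4 -34.4]
 [  4.5  -1.2 -32.7]
 [ 25.4  25.1  13.5]]
plane 10131 9472 [ 1.47177106e-03  2.45069672e-03 -3.31353647e+01]
centre in tool mm (-1.9972727298736572, -1.0931119918823242) 28.43694305419922
spindle in tool [ 92.20871584   0.5265517  157.45295971] tool z [ 2.56473087e-04 -6.05143035e-04 -9.99999784e-01]
```

>>> {"fn": "step_arm", "kwargs": {"moves": [[40,1,0,0,0,0,45],[80,2,0,0,0,0,45],[94,2,20,0,0,0,45],[94,2,45,0,0,0,45],[94,2,65,0,0,0,45],[94,2,65,0,0,0,45],[94,2,65,0,0,0,45]]}}

```text
clock: 4.85
tcp_pos: [0.5236, 0.0692, 0.1435]
orientation: [3.107, 0.464, -0.001]
contact_force: [0.6, 0.3, -1.1]
grip_width: 0.0547
gripper_force: 32.2
```

```bash
python3 - <<'E'
from bench import r; from h import *
import pickle
f=r.grab_frame("wrist"); g=r.grab_frame("side"); o=r.get_obs(); pickle.dump((f,g,o),open("f2.pkl","wb"))
a=g["image"][140:260,180:340]
cv2.imwrite("pics/w3.png",np.hstack([cv2.resize(a,(480,360),interpolation=cv2.INTER_CUBIC),cv2.resize(f["image"],(320,240)).repeat(1,0) if 0 else cv2.copyMakeBorder(cv2.resize(f["image"],(320,240)),0,120,0,0,cv2.BORDER_CONSTANT)])[...,::-1])
print(o["tcp_pos"])
E
python3 hand.py
```

```text
[0.52437573 0.06978503 0.14455736]
15195 [[-27.6 -25.9 -33. ]
 [  3.3   0.3 -31.3]
 [ 24.2  26.4  14.3]]
plane 10094 9430 [ 4.56769711e-03  2.96920177e-03 -3.17793468e+01]
centre in tool mm (-2.9223132133483887, 0.18593767285346985) 28.169260025024414
spindle in tool [-3.01620274 -0.61198247 93.5513661 ] tool z [ 2.00533516e-03  1.23964000e-04 -9.99997982e-01]
```

View pics/w3.png

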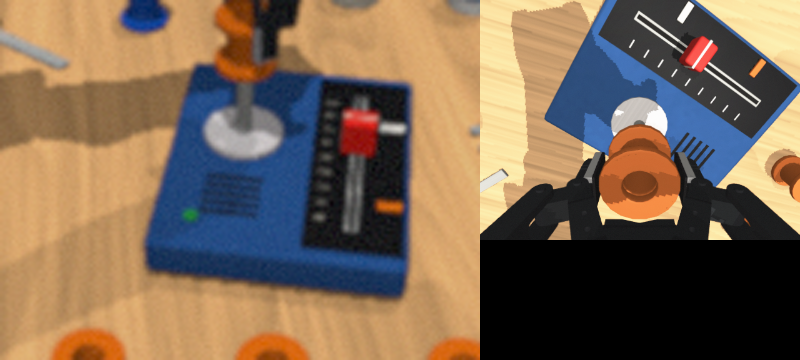

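The side crop shows the bobbin right over the spindle, and the measured misalignment is under 1 mm. I'll lower it.

>>> {"fn": "step_arm", "kwargs": {"moves": [[0,0,10,0,0,0,45],[0,0,20,0,0,0,45],[0,0,30,0,0,0,45],[0,0,40,0,0,0,45],[0,0,50,0,0,0,45],[0,0,58,0,0,0,45],[0,0,64,0,0,0,45],[0,0,68,0,0,0,45]]}}

```text
clock: 5.75
tcp_pos: [0.5233, 0.0702, 0.0746]
orientation: [-3.107, -0.466, 0.001]
contact_force: [-0.4, -0.2, 0.2]
grip_width: 0.0544
gripper_force: 32.2
```

>>> {"fn": "step_arm", "kwargs": {"moves": [[0,0,2,0,0,0,45],[0,0,4,0,0,0,45],[0,0,4,0,0,0,45]]}}

```text
clock: 6.05
tcp_pos: [0.5235, 0.0702, 0.0713]
orientation: [3.107, 0.466, 0.0]
contact_force: [-0.3, -1.0, -1.0]
grip_width: 0.0546
gripper_force: 32.2
```

>>> {"fn": "step_arm", "kwargs": {"moves": [[0,0,1,0,0,0,45],[0,0,2,0,0,0,45],[0,0,2,0,0,0,45]]}}

```text
clock: 6.35
tcp_pos: [0.5238, 0.0703, 0.0706]
orientation: [3.106, 0.466, 0.001]
contact_force: [-3.7, -1.1, 11.4]
grip_width: 0.054
gripper_force: 32.8
```

It touched down at 11 N. I'll release and rise.

>>> {"fn": "step_arm", "kwargs": {"moves": [[0,0,-1,0,0,0,60],[0,0,-1,0,0,0,75],[0,0,-1,0,0,0,85],[0,0,-1,0,0,0,85],[0,0,-20,0,0,0,85],[0,0,-50,0,0,0,85],[0,0,-95,0,0,0,85],[0,0,-130,0,0,0,85]]}}

```text
clock: 7.15
tcp_pos: [0.5236, 0.0704, 0.2012]
orientation: [-3.107, -0.466, -0.001]
contact_force: [0.6, 0.4, -0.0]
grip_width: 0.085
gripper_force: 0.0
```

>>> {"fn": "step_arm", "kwargs": {"moves": [[-10,10,0,0,0,0,60],[-10,10,0,0,0,0,60],[-10,10,0,0,0,0,60]]}}

```text
clock: 7.45
tcp_pos: [0.5159, 0.0571, 0.1981]
orientation: [3.107, 0.465, -0.003]
contact_force: [0.1, 0.2, 0.3]
grip_width: 0.0602
gripper_force: 0.0
```

```bash
cat > m2.py <<'E'
from bench import r; from h import *
f=r.grab_frame("wrist"); save(f,"w4"); P=cloud(f); hsv=cv2.cvtColor(f["image"],cv2.COLOR_RGB2HSV); H,S,V=cv2.split(hsv)
o=r.get_obs(); Rt=R.from_rotvec(o["orientation"]); print(o["tcp_pos"],o["orientation"])
# winder frame (from top view)
th=np.radians(74.024-90); wx=np.array([np.cos(th),np.sin(th)]); wy=np.array([-wx[1],wx[0]]); wc=np.array([.5593,.0380])
L=lambda p:(np.round(((p[:2]-wc)@wx)*1000,1),np.round(((p[:2]-wc)@wy)*1000,1))
def blob(n,m,z):
    k,l,st,ce=cv2.connectedComponentsWithStats(m.astype(np.uint8)); 
    if k<2: print(n,"none");return
    i=1+np.argmax(st[1:,4]); ys,xs=np.nonzero(l==i); c=cv2.minAreaRect(np.c_[xs,ys].astype(np.float32))[0]
    p=ray_plane(f,[c],z)[0]; d=np.median(P[l==i],0); print(n,st[i,4],np.round(c),p.round(4),"winder",L(p),"depth",d.round(4)); return p
ds=P[...,2]; lx=(P[...,:2]-wc)@wx; ly=(P[...,:2]-wc)@wy
on=(abs(lx)<.11)&(abs(ly)<.13)
g=blob("grip top (red+line)",on&(ds>.079)&(ds<.09)&(abs(lx-.06)<.03),.083)
blob("white line on grip",on&(ds>.079)&(ds<.09)&(abs(lx-.06)<.02)&(S<90)&(V>120),.083)
k=blob("mark orange",on&(lx>.073)&(S>130)&(H>4)&(H<22)&(ds<.06)&(V>60),.049)
b=blob("bobbin top",on&(lx<.0)&(ds>.095)&(ds<.112)&(H<22)&(S>110),.103)
m=on&(lx<0)&(ds>.095)&(ds<.115)&(H<22)&(S>110);print("bobbin top z",np.percentile(P[m][:,2],[5,50,95]))
if g is not None: print("grip in tool mm (tcp z .052)",Rt.inv().apply(np.r_[g[:2],.052]-o["tcp_pos"])*1000)
E
python3 m2.py
```

```text
[0.51593795 0.05751862 0.19789702] [-3.10679176 -0.46545174  0.00390151]
grip top (red+line) 1175 [322.  73.] [0.6216 0.0355 0.083 ] winder (np.float64(60.6), np.float64(14.7)) depth [0.6213 0.0356 0.0836]
white line on grip 155 [323.  74.] [0.6215 0.0347 0.083 ] winder (np.float64(60.7), np.float64(13.9)) depth [0.6212 0.0352 0.0844]
mark orange 266 [401.  93.] [ 0.631  -0.0439  0.049 ] winder (np.float64(91.4), np.float64(-59.0)) depth [ 0.6308 -0.0437  0.0495]
bobbin top 3081 [242. 184.] [0.5235 0.0705 0.103 ] winder (np.float64(-43.4), np.float64(21.3)) depth [0.5234 0.0705 0.1036]
bobbin top z [0.10192136 0.1036355  0.10475039]
grip in tool mm (tcp z .052) [ 94.89191975  52.11130176 145.64048835]
```

View pics/w4.png

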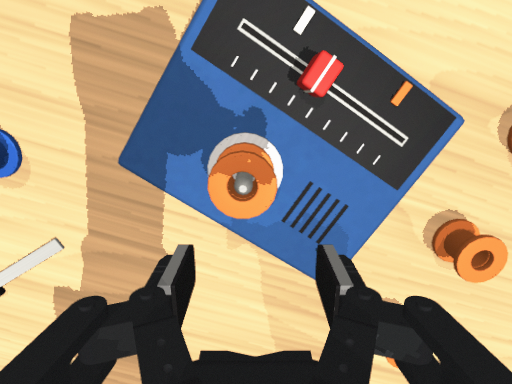

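The bobbin is seated: its top is at 0.1036 m against the expected 0.103, and it is centred on the spindle at (242,184). The grip is at (322,73) and the orange tab at (401,93), so the slide needed is about -73.3 mm along winder y. I'll turn the tool to close along the track and go to the grip.

>>> {"fn": "step_arm", "kwargs": {"moves": [[30,15,0,0,0,0.145,60],[60,30,0,0,0,0.29,60],[85,45,0,0,0,0.435,60],[95,52,0,0,0,0.58,60],[95,52,40,0,0,0.58,60],[95,52,80,0,0,0.58,60],[95,52,90,0,0,0.58,60],[95,52,90,0,0,0.58,60]]}}

```text
clock: 8.3
tcp_pos: [0.6211, 0.0361, 0.1067]
orientation: [3.109, -0.441, -0.009]
contact_force: [0.2, -0.4, 0.3]
grip_width: 0.06
gripper_force: 0.0
```

```bash
python3 - <<'E'
from bench import r; from h import *
o=r.get_obs();Rt=R.from_rotvec(o["orientation"]);print(o["tcp_pos"],Rt.apply([0,1,0]),Rt.inv().apply(np.r_[.6213,.0352,.056]-o["tcp_pos"])*1000)
E
```

```text
[0.62109245 0.03611166 0.10673482] [-0.27781621 -0.96063243  0.00186886] [ 0.7171731   0.7232965  50.73321528]
```

>>> {"fn": "step_arm", "kwargs": {"grip_force": 25, "moves": [[0,0,25,0,0,0,60],[0,0,50,0,0,0,60],[0,0,50,0,0,0,50],[0,0,50,0,0,0,35],[0,0,50,0,0,0,25],[0,0,50,0,0,0,15],[0,0,50,0,0,0,15],[0,0,50,0,0,0,15]]}}

```text
clock: 9.1
tcp_pos: [0.6243, 0.0357, 0.0616]
orientation: [-3.11, 0.442, -0.005]
contact_force: [-1.8, -1.2, 7.2]
grip_width: 0.0221
gripper_force: 26.3
```

>>> {"fn": "step_arm", "kwargs": {"moves": [[0,0,0,0,0,0,15],[0,0,0,0,0,0,15]]}}

```text
clock: 9.3
tcp_pos: [0.6243, 0.0357, 0.0616]
orientation: [-3.11, 0.442, -0.005]
contact_force: [-0.8, -0.6, 7.3]
grip_width: 0.0215
gripper_force: 26.3
```

```bash
python3 - <<'E'
from bench import r; from h import *
o=r.get_obs();Rt=R.from_rotvec(o["orientation"]);th=np.radians(-15.976); wy=np.array([-np.sin(th),np.cos(th)])
print(o["tcp_pos"],"winder y",((o["tcp_pos"][:2]-[.5593,.038])@wy)*1000, o["contact_force"])
E
```

```text
[0.62433219 0.03574904 0.0615623 ] winder y 15.73508847000336 [-0.80658053 -0.58737803  7.31964506]
```

>>> {"fn": "step_arm", "kwargs": {"moves": [[0,10,0,0,0,0,15],[0,22,0,0,0,0,15],[0,36,0,0,0,0,15],[0,50,0,0,0,0,15],[0,62,0,0,0,0,15],[0,70,0,0,0,0,15],[0,73,0,0,0,0,15],[0,73,0,0,0,0,15]]}}

```text
clock: 10.1
tcp_pos: [0.6039, -0.0352, 0.0615]
orientation: [-3.11, 0.443, -0.006]
contact_force: [-0.8, -0.8, 9.8]
grip_width: 0.0216
gripper_force: 26.6
```

```bash
python3 - <<'E'
from bench import r; from h import *
o=r.get_obs();th=np.radians(-15.976); wy=np.array([-np.sin(th),np.cos(th)])
print(o["tcp_pos"],"winder y",((o["tcp_pos"][:2]-[.5593,.038])@wy)*1000, o["contact_force"])
E
```

```text
[ 0.60394455 -0.03519955  0.06153672] winder y -58.084634986036384 [-0.8016169  -0.75186558  9.75069386]
```

>>> {"fn": "step_arm", "kwargs": {"moves": [[0,0,0,0,0,0,25],[0,0,0,0,0,0,35],[0,0,0,0,0,0,45],[0,0,0,0,0,0,50],[0,0,-40,0,0,0,50],[0,0,-85,0,0,0,50],[0,0,-130,0,0,0,50],[0,0,-140,0,0,0,50]]}}

```text
clock: 10.9
tcp_pos: [0.6056, -0.034, 0.2049]
orientation: [-3.109, 0.442, -0.014]
contact_force: [0.1, 1.0, 0.8]
grip_width: 0.05
gripper_force: 0.0
```

>>> {"fn": "step_arm", "kwargs": {"moves": [[-45,0,0,0,0,0,50],[-85,0,0,0,0,0,50],[-85,0,0,0,0,0,50],[-85,0,0,0,0,0,50]]}}

```text
clock: 11.3
tcp_pos: [0.5204, -0.0105, 0.1992]
orientation: [3.11, -0.441, 0.0]
contact_force: [0.7, -0.6, 0.9]
grip_width: 0.05
gripper_force: 0.0
```

```bash
sed -i 's/"w4"/"w5"/' m2.py; python3 m2.py
```

```text
[ 0.52143215 -0.0107093   0.19934648] [ 3.11030468e+00 -4.41734045e-01  1.12899837e-03]
grip top (red+line) 1057 [256.  86.] [ 0.6021 -0.0342  0.083 ] winder (np.float64(61.0), np.float64(-57.7)) depth [ 0.6016 -0.0342  0.0837]
white line on grip 163 [256.  86.] [ 0.6022 -0.0339  0.083 ] winder (np.float64(61.0), np.float64(-57.3)) depth [ 0.602  -0.0338  0.0843]
mark orange 280 [258.  50.] [ 0.6312 -0.0445  0.049 ] winder (np.float64(91.8), np.float64(-59.5)) depth [ 0.6313 -0.0441  0.0495]
bobbin top 2862 [162. 219.] [0.5236 0.0689 0.103 ] winder (np.float64(-42.8), np.float64(19.9)) depth [0.5237 0.0689 0.1038]
bobbin top z [0.10012098 0.10375008 0.1048187 ]
grip in tool mm (tcp z .052) [ 83.88951117   0.16272532 147.40710755]
```

View pics/w5.png

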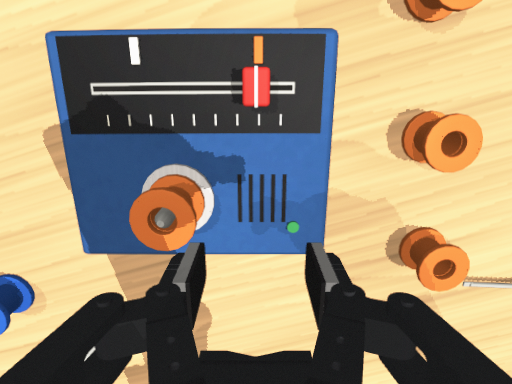

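The line is at (256,86) and the tab at (258,50), so the slider is about 1.9 mm short. The previous 73 mm command moved the slider 71.8 mm. I'll regrip and nudge it by about 3 mm.

>>> {"fn": "step_arm", "kwargs": {"moves": [[45,0,0,0,0,0,50],[84,0,0,0,0,0,50],[84,0,45,0,0,0,50],[84,0,90,0,0,0,50],[84,0,120,0,0,0,50],[84,0,137,0,0,0,50],[84,0,137,0,0,0,35],[84,0,137,0,0,0,25]]}}

```text
clock: 12.15
tcp_pos: [0.6026, -0.0342, 0.0622]
orientation: [-3.11, 0.443, -0.0]
contact_force: [1.5, 0.3, -0.0]
grip_width: 0.025
gripper_force: 0.0
```

>>> {"fn": "step_arm", "kwargs": {"moves": [[0,0,0,0,0,0,15],[0,0,0,0,0,0,15],[0,0,0,0,0,0,15],[0,0,0,0,0,0,15]]}}

```text
clock: 12.55
tcp_pos: [0.6028, -0.0341, 0.0629]
orientation: [-3.11, 0.442, -0.004]
contact_force: [4.9, -0.8, -7.0]
grip_width: 0.0218
gripper_force: 27.2
```

```bash
cat > wy.py <<'E'
from bench import r; from h import *
th=np.radians(-15.976); wy=np.array([-np.sin(th),np.cos(th)])
o=r.get_obs(); print(o["tcp_pos"],"winder y",((o["tcp_pos"][:2]-[.5593,.038])@wy)*1000, o["contact_force"],o["grip_width"])
E
python3 wy.py
```

```text
[ 0.60276735 -0.03414987  0.0629442 ] winder y -57.399507246688685 [ 4.87059324 -0.77850353 -7.04805122] 0.021780762917526113
```

>>> {"fn": "step_arm", "kwargs": {"moves": [[0,1,0,0,0,0,15],[0,2.5,0,0,0,0,15],[0,2.5,0,0,0,0,15]]}}

```text
clock: 12.85
tcp_pos: [0.6021, -0.0363, 0.0629]
orientation: [-3.11, 0.442, -0.004]
contact_force: [5.1, -0.9, -8.2]
grip_width: 0.0213
gripper_force: 27.2
```

```bash
python3 wy.py
```

```text
[ 0.60214072 -0.03629307  0.06294023] winder y -59.632407756289346 [ 5.13830826 -0.92434227 -8.23467355] 0.02133473010797863
```

Moved 2.2 mm. I'll release, rise and check.

>>> {"fn": "step_arm", "kwargs": {"moves": [[0,0,0,0,0,0,25],[0,0,0,0,0,0,35],[0,0,0,0,0,0,45],[0,0,0,0,0,0,50],[0,0,-40,0,0,0,50],[0,0,-85,0,0,0,50],[0,0,-130,0,0,0,50],[0,0,-140,0,0,0,50]]}}

```text
clock: 13.65
tcp_pos: [0.6038, -0.0361, 0.2082]
orientation: [-3.109, 0.442, -0.014]
contact_force: [0.3, -0.0, -0.6]
grip_width: 0.0499
gripper_force: 0.0
```

>>> {"fn": "step_arm", "kwargs": {"moves": [[-45,0,0,0,0,0,50],[-85,0,0,0,0,0,50],[-85,0,0,0,0,0,50],[-85,0,0,0,0,0,50]]}}

```text
clock: 14.05
tcp_pos: [0.5187, -0.0126, 0.2024]
orientation: [3.11, -0.441, 0.0]
contact_force: [0.8, 0.5, -0.8]
grip_width: 0.05
gripper_force: 0.0
```

```bash
sed -i 's/"w5"/"w6"/' m2.py; python3 m2.py
```

```text
[ 0.51977884 -0.01285282  0.20252456] [ 3.11028221e+00 -4.41878372e-01  1.46601476e-03]
grip top (red+line) 1020 [255.  85.] [ 0.6015 -0.0355  0.083 ] winder (np.float64(60.8), np.float64(-59.0)) depth [ 0.6014 -0.0356  0.0837]
white line on grip 160 [254.  85.] [ 0.6015 -0.0355  0.083 ] winder (np.float64(60.8), np.float64(-59.0)) depth [ 0.6015 -0.0355  0.0842]
mark orange 278 [255.  48.] [ 0.6314 -0.0445  0.049 ] winder (np.float64(92.0), np.float64(-59.5)) depth [ 0.6316 -0.0442  0.0495]
bobbin top 2815 [161. 216.] [0.5235 0.0683 0.103 ] winder (np.float64(-42.8), np.float64(19.3)) depth [0.5236 0.0688 0.1038]
bobbin top z [0.09990812 0.1037507  0.10486558]
grip in tool mm (tcp z .052) [ 84.67606185  -1.02392085 150.60385676]
```

The line is now within about 0.5 mm of the tab, the bobbin is seated, and the robot is clear of everything. Handing in.

```bash
python3 -c "
from bench import r
print(r.hand_in())"
```

```text
the job is handed in; nothing more can be done
None
```

The orange bobbin is fully down on the spindle, the slider's white line is within about 0.5 mm of the orange marker, the blue bobbin was not touched, and the job was handed in at about 14 s; no verdict came back.

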